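Wake the welding bench: tap three switch pads in order

ROBOT

A 6-joint arm with a two-finger parallel gripper is mounted at the origin on the work surface. World frame = base frame: x ahead of the robot, y to its left, z up, the work surface at z = 0. Lengths are in m, angles in rad, forces in N, time in s.
With the tool pointing down it reaches from about 0.35 to 0.775 m from the base axis. Payload 5.5 kg.
Tool frame: the origin (TCP) lies on the centre line of the jaws, within the pads' length; the fingertips stand 11 mm ahead of it and the grasp point (between the pads) lies 8 mm behind it (env.tip_reach is the distance from the TCP to the fingertips, in m); z points along the fingers, x is the direction in which the jaws open and shut, and the axes are right-handed (so a half turn about z gives the same grasp; the last joint's range is limited). The gripper opens to 85 mm and grips with 20 to 120 N. Pads are 22 mm wide; open, the fingers measure 114 mm over their backs; the gripper's body (76 mm by 85 mm) begins 54 mm behind the grasp point. The pads swing forward as they close: fully open they stand 13 mm farther back than shut.
Start: joints at [-1.288, 0.313, 0.046, 1.304, 0, 1.431], TCP at [0.236, -0.524, 0.212] pointing down, gripper open.
Joint ranges: [-2.76, 2.76], [-0.86, 1.69], [-1.03, 1.26], [-2.2, 2.34], [-1.47, 1.5], [-3.14, 3.14]. Speed limits (rad/s): [2.57, 2.57, 3.14, 3.14, 3.14, 3.14].

INTERFACE

Orientations are given as a unit quaternion [w, x, y, z].
In Python, from workcell import env gives the robot as it stands.
- The arm moves only by the tool carry_out, never from a script. Its argument "moves" is one flat list of numbers, 7 for each row, row after row: the gripper command: -1 is shut, 1 is fully open, values between are in proportion, then the shift along the tool's x, y, z in m, then the turn, a rotation vector about the tool's x, y, z in degrees. A call has exactly 5 rows; each row shifts and turns the pose as measured when the row begins, along the tool's axes as they then stand; what a row does not reach is not made up. A row lasts 1/8 s, in which the tool goes at most 62.5 mm and 10.7 degrees, less where a joint would pass 70% of its speed; a pose out of reach is approached as far as the arm can. A call is refused whole if a number of a shift passes 0.0625 or a number of a turn 10.7, either way. A call with a gripper value outside its range is refused whole. The fingers move at their own pace and stop on an object; "squeeze" is the grip in N (left out, the last holds). Time passes only in rows, so rows that do not move let the fingers close, or fill a call up. It gives the time, the measured TCP pose, the force and the opening at its end, in the units of the state.
- env.get_state(): the state, without advancing time (a new reading comes with each control period).
- env.read_camera(name): name is "scene" or "top"; returns the picture (384x512x3 uint8, red, green, blue); there is no depth.
- env.calibration(name): a dict with "camera_matrix" (3x3 intrinsics, pixels), "rvec" (rotation vector, rad) and "tvec" (3), from world to camera coordinates, as OpenCV has them. Camera axes: x right, y down, z forward; pixel columns grow to the right and rows downward; lengths in m; the calibration is good to about 2 mm. A picture is of the moment at which its call begins. calibration takes no time and is no camera call.
- env.hand_in(): hands the job in, once; it reports no verdict.
The state is a dict: "clock": time; "joint_pos": joint angles; "qvel": joint speeds; "tau": joint torques, N m; "tcp_pos": TCP position; "orientation": TCP orientation; "wrist_force": force on the tool from outside, world axes, zero at the start; "ft_torque": the same for the moment, N m; "finger_gap": finger opening in m.
Only numpy, scipy, OpenCV 4.12 (cv2) and the standard library are available. Lean on these libraries where they do the work, as an engineer would, in place of code of your own. Each camera call takes 0.05 s, during which the arm holds its last target. There are 200 camera calls.

TASK

Get the welding bench ready: with your fingertips, lightly press down the white pad of the blue switch box (bench power), then the yellow one (fume extractor), then the red one (welder), each fully down so that its paddle stays on. Leave the grey box's paddle raised. Do not pick up or shove any of the boxes, and leave the other things on the bench as they are.

Things in the scene. Friction and masses are not known exactly. Their poses are not given: they have to be found in the camera images.
- blue_box: blue bench switch box (bench power), 114 x 76 x 45 mm with a rubber sole, 0.9 kg, loose on the bench; origin at the centre of its underside, z up. One black paddle 88 mm long lies lengthwise along its top, hinged over the box's -x end at [-40, 0, 53] mm and rising towards its +x end; a white pad sits on the paddle's raised end.
- blue_pad: white pad on the raised end of the blue box's paddle, a springy cushion 30 x 36 mm and 12 mm thick that gives up to 8 mm at 1.5 N per mm; origin at the centre of its underside, z out of its top face. Paddle raised: top centre 84 mm above the bench, over [24, 0] mm of its box; paddle fully down: top centre 68 mm above the bench when not pressed, the face level. Fingertip 64 mm above the bench: fully on, about 6 N.
- blue_paddle (a joint): paddle of the blue box: 0 = raised (off), 0.24 rad = fully down (end stop). On from 0.17 rad, about 12 mm down at the pad. It moves at 2 to 3 N pressed on the pad, and stays where it is left. More than 25 N is too hard.
- yellow_box: yellow bench switch box (fume extractor), 114 x 76 x 45 mm with a rubber sole, 0.9 kg, loose on the bench; origin at the centre of its underside, z up. One black paddle 88 mm long lies lengthwise along its top, hinged over the box's -x end at [-40, 0, 53] mm and rising towards its +x end; a white pad sits on the paddle's raised end.
- yellow_pad: white pad on the raised end of the yellow box's paddle, a springy cushion 30 x 36 mm and 12 mm thick that gives up to 8 mm at 1.5 N per mm; origin at the centre of its underside, z out of its top face. Paddle raised: top centre 84 mm above the bench, over [24, 0] mm of its box; paddle fully down: top centre 68 mm above the bench when not pressed, the face level. Fingertip 64 mm above the bench: fully on, about 6 N.
- yellow_paddle (a joint): paddle of the yellow box: 0 = raised (off), 0.24 rad = fully down (end stop). On from 0.17 rad, about 12 mm down at the pad. It moves at 2 to 3 N pressed on the pad, and stays where it is left. More than 25 N is too hard.
- red_box: red bench switch box (welder), 114 x 76 x 45 mm with a rubber sole, 0.9 kg, loose on the bench; origin at the centre of its underside, z up. One black paddle 88 mm long lies lengthwise along its top, hinged over the box's -x end at [-40, 0, 53] mm and rising towards its +x end; a white pad sits on the paddle's raised end.
- red_pad: white pad on the raised end of the red box's paddle, a springy cushion 30 x 36 mm and 12 mm thick that gives up to 8 mm at 1.5 N per mm; origin at the centre of its underside, z out of its top face. Paddle raised: top centre 84 mm above the bench, over [24, 0] mm of its box; paddle fully down: top centre 68 mm above the bench when not pressed, the face level. Fingertip 64 mm above the bench: fully on, about 6 N.
- red_paddle (a joint): paddle of the red box: 0 = raised (off), 0.24 rad = fully down (end stop). On from 0.17 rad, about 12 mm down at the pad. It moves at 2 to 3 N pressed on the pad, and stays where it is left. More than 25 N is too hard.
- grey_box: grey bench switch box (compressor, to be left off), 114 x 76 x 45 mm with a rubber sole, 0.9 kg, loose on the bench; origin at the centre of its underside, z up. One black paddle 88 mm long lies lengthwise along its top, hinged over the box's -x end at [-40, 0, 53] mm and rising towards its +x end; a white pad sits on the paddle's raised end.
- grey_pad: white pad on the raised end of the grey box's paddle, a springy cushion 30 x 36 mm and 12 mm thick that gives up to 8 mm at 1.5 N per mm; origin at the centre of its underside, z out of its top face. Paddle raised: top centre 84 mm above the bench, over [24, 0] mm of its box; paddle fully down: top centre 68 mm above the bench when not pressed, the face level. Fingertip 64 mm above the bench: fully on, about 6 N.
- grey_paddle (a joint): paddle of the grey box: 0 = raised (off), 0.24 rad = fully down (end stop). On from 0.17 rad, about 12 mm down at the pad. It moves at 2 to 3 N pressed on the pad, and stays where it is left. More than 25 N is too hard.
- casting: cast bronze-coloured sleeve 104 mm across, 90 mm tall, on a 130 mm wooden block 20 mm thick; origin under the block; a bystander
- hammer: hammer lying on the bench; a bystander
- wrench: steel wrench lying between robot and boxes; a bystander
- jar: small lidded jar 48 mm across, 60 mm tall, origin at its underside, standing among the boxes; a bystander
- mug: blue mug 76 mm across, 85 mm tall; a bystander
- ring: steel ring 70 mm across, 22 mm tall, lying flat; a bystander
- brush: brush lying between robot and boxes; a bystander
There are look-alikes about, which are no part of the job. Leave any green look-alike of the yellow_box alone.

How it is judged:
By the outcome, as a careful person would: the job done as asked, in the order asked, and still so for the second after the job is handed in, with the robot touching nothing.
It also fails if it takes over 43 s, if anything falls off the work surface, if the arm or the gripper's body presses on something with over 40 N, if the wrist force passes 120 N, or if a joint passes its speed limit or range.

## Working session

There is one attempt and no reset: what is moved stays moved. The work goes in short steps, Python scripts to look and compute and a tool call to move; the robot and the scene stay as the last step left them, time stands still between calls to the robot, and variables do not carry over. Pictures are saved under pics/ and viewed, about 8 in all and at most 12, crops included, and the job is handed in when it is done.

Besides the shell and the picture viewer there is one more tool, called after "Emit:" as a command line: name --argument value ..., lists and objects as JSON in quotes. carry_out: Moves the arm, as the interface text tells. Its arguments: {"type":"object","properties":{"moves":{"type":"array"},"squeeze":{"type":"number"}},"required":["moves"]}

```bash
mkdir -p pics; python3 - <<'E'
from workcell import env
import cv2
for n in ("scene","top"):
    im=env.read_camera(n); cv2.imwrite(f"pics/{n}0.png",cv2.resize(im[:,:,::-1],(800,600),interpolation=cv2.INTER_CUBIC))
    cv2.imwrite(f"pics/raw_{n}.png",im[:,:,::-1])
    print(env.calibration(n))
print(env.get_state(),env.tip_reach)
E
```

```text
{'camera_matrix': array([[437.44103988,   0.        , 252.97603427],
       [  0.        , 437.44103988, 191.09349524],
       [  0.        ,   0.        ,   1.        ]]), 'rvec': array([ 2.20366635,  1.47271032, -0.41580825]), 'tvec': array([-0.23609177, -0.41017527,  1.86005922])}
{'camera_matrix': array([[348.4536102 ,   0.        , 251.76135013],
       [  0.        , 348.4536102 , 186.94186886],
       [  0.        ,   0.        ,   1.        ]]), 'rvec': array([ 2.17031785, -2.13576683,  0.10981433]), 'tvec': array([0.02346206, 0.58014927, 0.93142876])}
{'clock': 0.1, 'joint_pos': array([-1.28760463e+00,  3.13909791e-01,  4.50899480e-02,  1.30361329e+00,
       -2.05602197e-05,  1.43118462e+00]), 'qvel': array([ 9.22071940e-05, -2.07049083e-03,  2.43845565e-03, -4.43698712e-04,
       -1.68209400e-03, -7.20272782e-04]), 'tau': array([ 2.47053737e-03, -4.81726670e+01,  2.99242151e+01,  1.27407853e-02,
       -2.14199426e-04, -2.54507157e-06]), 'tcp_pos': array([ 0.23577285, -0.52389725,  0.21140582]), 'orientation': array([-5.27927831e-04,  8.39737363e-01, -5.42992165e-01, -6.25446953e-04]), 'wrist_force': array([-0.15780496, -0.20448515,  0.28455524]), 'ft_torque': array([ 0.02301426, -0.03947175, -0.02042037]), 'finger_gap': 0.08502787643854517} 0.011
```

View pics/top0.png

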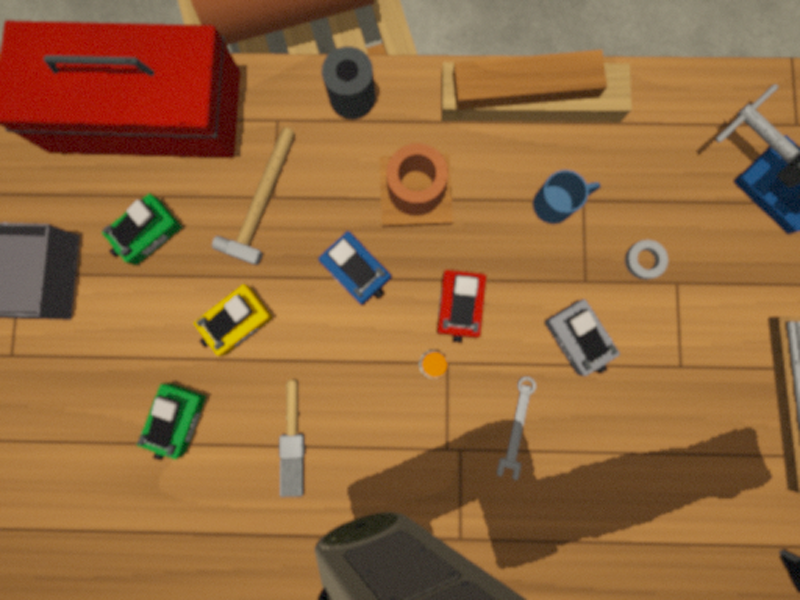

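View pics/scene0.png

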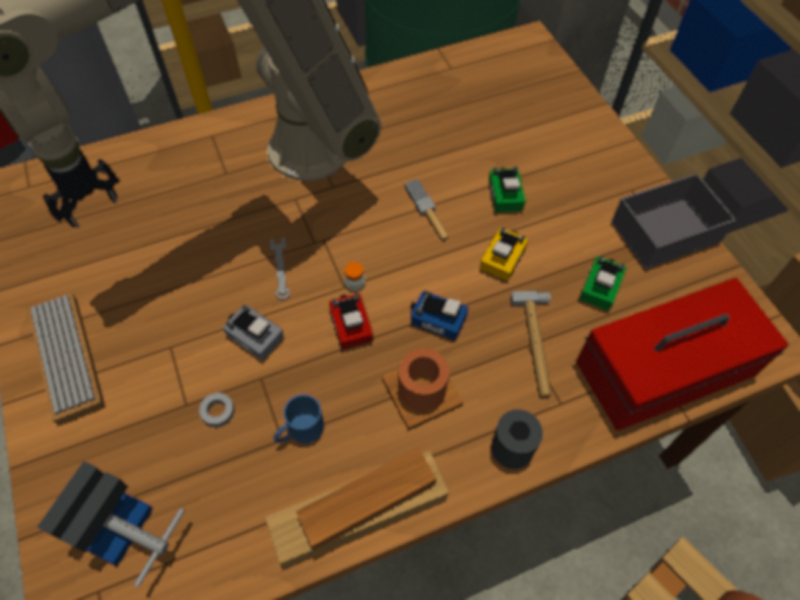

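The top view shows the blue box at (354,267), yellow at (233,320), red at (462,304) and grey at (582,337). Two green look-alikes are at (142,228) and (172,420). Only one box is truly yellow. I'll enlarge crops of the three boxes to confirm and measure the pads.

```bash
cat > h.py <<'E'
import numpy as np, cv2
from workcell import env
def cal(n):
    c=env.calibration(n); return c["camera_matrix"],cv2.Rodrigues(c["rvec"])[0],c["tvec"]
def ray(n,px,z):
    K,R,t=cal(n); d=R.T@np.linalg.solve(K,[*px,1]); o=-R.T@t
    return o+d*(z-o[2])/d[2]
def pad(im,px,r=14):
    "centroid of white pad blob nearest px (raw pixels)"
    x,y=map(int,px); c=im[y-r:y+r,x-r:x+r].astype(int)
    m=((c.min(2)>150)&(c.max(2)-c.min(2)<60)).astype(np.uint8)
    n,l,s,ce=cv2.connectedComponentsWithStats(m)
    i=1+np.argmax(s[1:,4]); return ce[i]+[x-r,y-r],s[i,4]
E
python3 - <<'E'
from h import *
g={"top":{"blue":(342,249),"yellow":(235,307),"red":(466,286),"grey":(583,323)},
"scene":{"blue":(449,307),"yellow":(502,250),"red":(353,318),"grey":(258,327)}}
tiles=[]
for n in g:
    im=cv2.imread(f"pics/raw_{n}.png"); row=[]
    for k,p in g[n].items():
        q=np.array(p)*.64; c,a=pad(im,q); print(n,k,c.round(1),a,ray(n,c,.084).round(4))
        x,y=map(int,q); t=cv2.resize(im[y-28:y+28,x-25:x+25],(200,224),interpolation=cv2.INTER_CUBIC)
        cv2.circle(t,tuple(int(v) for v in ((c-[x-25,y-28]+.5)*4)),2,(0,0,255),-1); row.append(t)
    tiles.append(np.hstack(row))
cv2.imwrite("pics/crops.png",np.vstack(tiles))
E
```

```text
top blue [218.2 160.9] 135 [0.6422 0.1222 0.084 ]
top yellow [150.7 197.1] 121 [0.543  0.2975 0.084 ]
top red [297.9 182.5] 134 [ 0.5874 -0.089   0.084 ]
top grey [373.5 206.2] 140 [ 0.5282 -0.2853  0.084 ]
scene blue [288.8 195.4] 37 [0.6461 0.1205 0.084 ]
scene yellow [321.3 158.2] 26 [0.5484 0.2956 0.084 ]
scene red [225.5 203. ] 34 [ 0.5915 -0.0906  0.084 ]
scene grey [164.8 208. ] 37 [ 0.5317 -0.2864  0.084 ]
```

View pics/crops.png

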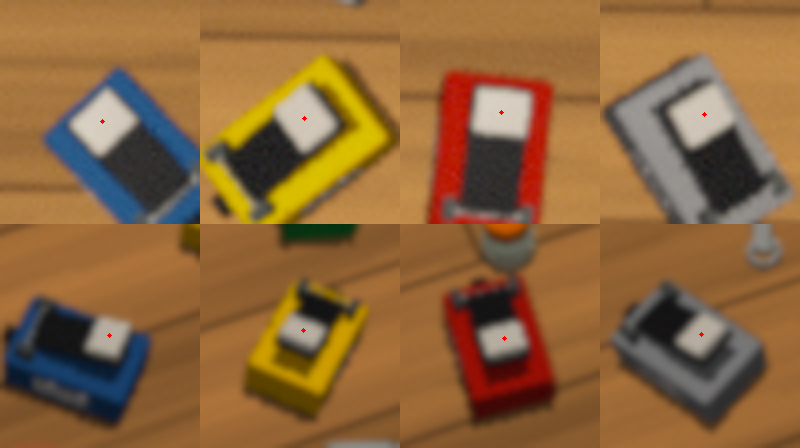

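Crops confirm the blue, yellow, red and grey boxes, all with raised pads, and the two cameras agree to about 4 mm. First I'll shut the fingers and turn the tool to align it with the world axes.

Emit:
carry_out --moves '[-1,0,0,0,0,0,-10.5,-1,0,0,0,0,0,-10.5,-1,0,0,0,0,0,-10.5,-1,0,0,0,0,0,-10.5,-1,0,0,0,0,0,-10.5]' --squeeze 20

```text
clock: 0.72
tcp_pos: [0.2352, -0.5221, 0.2085]
orientation: [-0.004, 0.995, -0.104, -0.001]
wrist_force: [-0.7, -0.1, -0.4]
finger_gap: -0.0001
```

Emit:
carry_out --moves '[-1,0,0,0,0,0,-10.5,-1,0,0,0,0,0,-1.5,-1,0.032,-0.05,0,0,0,0,-1,0.032,-0.05,0,0,0,0,-1,0.032,-0.05,0,0,0,0]'

```text
clock: 1.35
tcp_pos: [0.3311, -0.3714, 0.2067]
orientation: [-0.005, 1.0, -0.006, -0.001]
wrist_force: [0.7, -0.9, 0.3]
finger_gap: -0.0001
```

Emit:
carry_out --moves '[-1,0.032,-0.05,0,0,0,0,-1,0.032,-0.05,0,0,0,0,-1,0.032,-0.05,0,0,0,0,-1,0.032,-0.05,0,0,0,0,-1,0.032,-0.05,0,0,0,0]'

```text
clock: 1.98
tcp_pos: [0.4996, -0.1159, 0.2087]
orientation: [-0.005, 1.0, -0.014, -0.001]
wrist_force: [0.8, -0.6, 0.2]
finger_gap: 0.0003
```

Emit:
carry_out --moves '[-1,0.029,-0.047,0,0,0,0,-1,0.029,-0.047,0,0,0,0,-1,0.029,-0.047,0,0,0,0,-1,0.029,-0.047,0,0,0,0,-1,0.029,-0.047,0,0,0,0]'

```text
clock: 2.6
tcp_pos: [0.6564, 0.1231, 0.21]
orientation: [-0.004, 1.0, -0.021, -0.001]
wrist_force: [1.0, -0.2, -0.0]
finger_gap: 0.0001
```

Emit:
carry_out --moves '[-1,-0.007,0.001,0.03,0,0,0,-1,-0.005,0,0.03,0,0,0,-1,0,0,0.02,0,0,0,-1,0,0,0,0,0,0,-1,0,0,0,0,0,0]'

```text
clock: 3.22
tcp_pos: [0.6467, 0.1289, 0.1258]
orientation: [-0.004, 1.0, -0.024, -0.001]
wrist_force: [-0.2, 0.4, 0.7]
finger_gap: 0.0001
```

```bash
python3 - <<'E'
from h import *
im=env.read_camera("scene")[:,:,::-1]
t2=env.read_camera("top")[:,:,::-1]
a=cv2.resize(im[160:230,250:330],(400,350),interpolation=cv2.INTER_CUBIC)
b=cv2.resize(t2[125:195,180:260],(400,350),interpolation=cv2.INTER_CUBIC)
cv2.imwrite("pics/b1.png",np.hstack([a,b])); s=env.get_state(); print(s["tcp_pos"],s["wrist_force"])
E
```

```text
[0.64695418 0.12884317 0.12607966] [0.8077258  1.03796079 0.07581588]
```

View pics/b1.png

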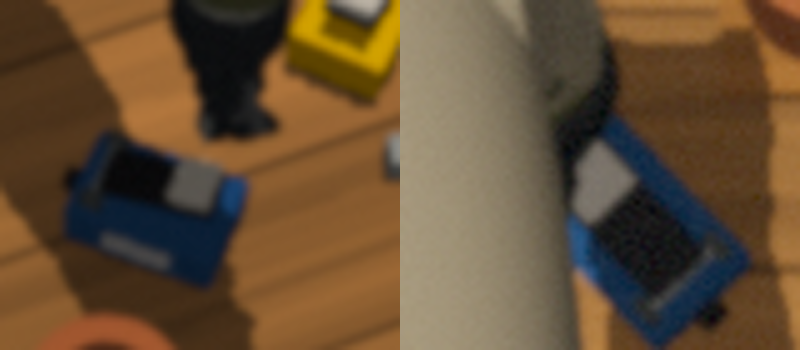

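```bash
python3 - <<'E'
from h import *
K,R,t=cal("scene")
for p in [(.647,.129,.115),(.643,.1215,.084)]:
    q=K@(R@np.array(p)+t); q=q[:2]/q[2]; print(q, (q-[250,160])*5)
E
```

```text
[291.83996061 190.01948653] [209.19980305 150.09743263]
[288.66716954 194.57407941] [193.33584772 172.87039704]
```

The fingertips show at crop (238,128), but the TCP reading predicts (209,150), so they disagree by about 7 px. I'll check this with overlays on the start picture and the current one.

```bash
python3 - <<'E'
from h import *
K,R,t=cal("scene")
def pr(p): q=K@(R@np.array(p)+t); return q[:2]/q[2]
a=cv2.imread("pics/raw_scene.png"); b=env.read_camera("scene")[:,:,::-1]
s=env.get_state(); 
def tile(im,c,pts):
    x,y=c; T=cv2.resize(im[y-50:y+50,x-33:x+33],(396,600),interpolation=cv2.INTER_CUBIC)
    for p,col in pts:
        q=(pr(p)-[x-33,y-50]+.5)*6; cv2.circle(T,tuple(int(v) for v in q),3,col,-1)
    return T
u=np.array([.41,-.912,0])*.0425; o=np.array([.2358,-.5239,.2134])
G,Rd,Y=(0,255,0),(0,0,255),(0,255,255)
A=tile(a,(52,120),[(o,Rd),(o+u,G),(o-u,G),(o+[0,0,.1],Y)])
o=s["tcp_pos"]-[0,0,.011]
B=tile(b,(292,185),[(o,Rd),(o+[0,0,.05],Y),(o+[0,0,.1],Y),((.643,.1215,.084),G)])
cv2.imwrite("pics/c1.png",np.hstack([A,B])); print(o, s["joint_pos"])
J=np.array([pr(o+d)-pr(o) for d in np.eye(3)*.01]); print(J)
E
```

```text
[0.6470935  0.12883776 0.11520872] [0.0706209  0.51064824 0.13239454 1.19238467 0.00894553 1.68839024]
[[ 1.26782639  2.33743989]
 [ 2.6834612  -0.96175978]
 [ 0.23026513 -1.5728461 ]]
```

View pics/c1.png

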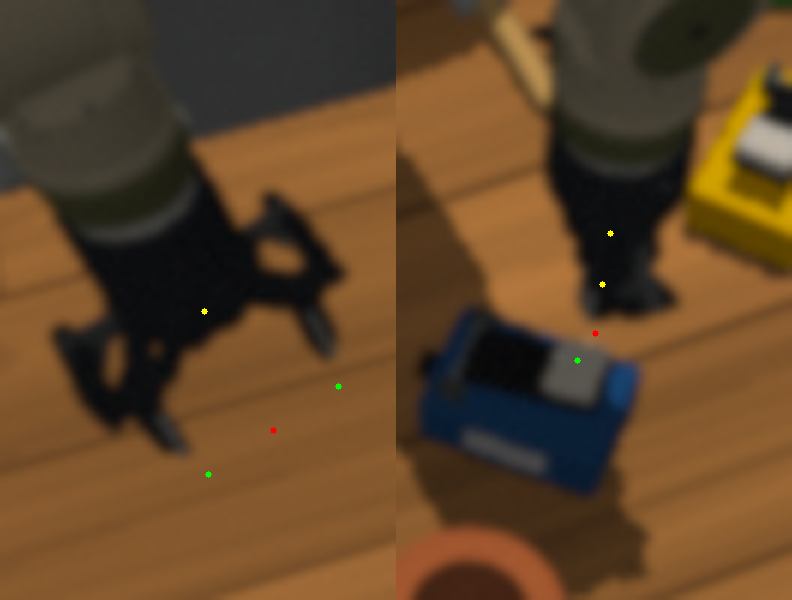

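```bash
python3 - <<'E'
from h import *
s=env.get_state(); o=s["tcp_pos"]-[0,0,.011]
out=[]
for n,(x,y) in (("scene",(294,175)),("top",(218,158))):
    K,R,t=cal(n); im=env.read_camera(n)[:,:,::-1]
    print(n,"cam",-R.T@t)
    T=cv2.resize(im[y-30:y+30,x-20:x+20],(400,600),interpolation=cv2.INTER_CUBIC)
    T=cv2.convertScaleAbs(T,alpha=1.8,beta=20)
    P=[o+[a*.0145,b*.011,0] for a,b in ((1,1),(1,-1),(-1,-1),(-1,1))]
    Q=cv2.projectPoints(np.array(P),R,t,K,None)[0].reshape(-1,2)
    cv2.polylines(T,[((Q-[x-20,y-30]+.5)*10).astype(np.int32)],True,(0,0,255),1)
    # body underside 62mm behind tcp
    P=[s["tcp_pos"]+[a*.038,b*.0425,.062] for a,b in ((1,1),(1,-1),(-1,-1),(-1,1))]
    Q=cv2.projectPoints(np.array(P),R,t,K,None)[0].reshape(-1,2)
    cv2.polylines(T,[((Q-[x-20,y-30]+.5)*10).astype(np.int32)],True,(0,255,0),1)
    out.append(T)
cv2.imwrite("pics/d1.png",np.hstack(out))
E
```

```text
scene cam [ 1.31421603 -0.29162362  1.3680626 ]
top cam [0.46622937 0.0164378  0.99350045]
```

View pics/d1.png

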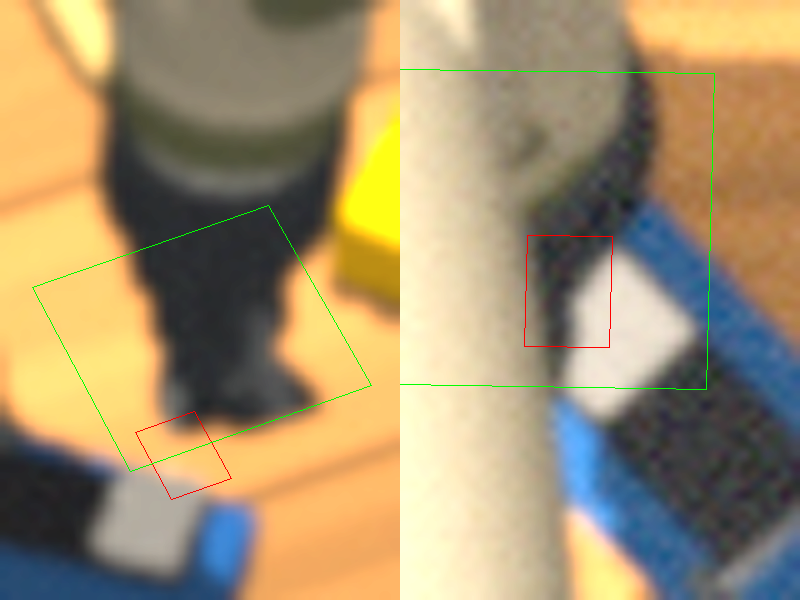

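The visible tips don't match the reported TCP. Before pressing, I'll raise the tool, move it to where both cameras can see it, and compare with the jaws open.

Emit:
carry_out --moves '[1,0,0,-0.05,0,0,0,1,-0.02,0.055,-0.02,0,0,0,1,-0.02,0.055,0,0,0,0,1,-0.02,0.055,0,0,0,0,1,-0.02,0.04,0,0,0,0]'

```text
clock: 4.1
tcp_pos: [0.559, -0.0761, 0.1994]
orientation: [-0.003, 1.0, -0.021, 0.004]
wrist_force: [0.1, -0.8, -0.6]
finger_gap: 0.0853
```

Emit:
carry_out --moves '[1,0,0,0,0,0,0,1,0,0,0,0,0,0,1,0,0,0,0,0,0,1,0,0,0,0,0,0,1,0,0,0,0,0,0]'

```text
clock: 4.72
tcp_pos: [0.5598, -0.0764, 0.2012]
orientation: [-0.003, 1.0, -0.022, 0.005]
wrist_force: [-1.0, -0.4, 0.3]
finger_gap: 0.0858
```

```bash
python3 - <<'E'
from h import *
s=env.get_state(); o=s["tcp_pos"]; print(o,s["orientation"],s["joint_pos"],s["finger_gap"])
out=[]
for n in ("scene","top"):
    K,R,t=cal(n); im=env.read_camera(n)[:,:,::-1]
    pr=lambda P: cv2.projectPoints(np.array(P,float),R,t,K,None)[0].reshape(-1,2)
    x,y=map(int,pr([o+[0,0,.04]])[0])
    x0,y0=x-25,y-35
    T=cv2.resize(im[y0:y0+75,x0:x0+50],(400,600),interpolation=cv2.INTER_CUBIC)
    T=cv2.convertScaleAbs(T,alpha=1.8,beta=20)
    for sx in (1,-1):
        P=[o+[sx*a,b,.002] for a,b in ((.0425,.011),(.057,.011),(.057,-.011),(.0425,-.011))]
        cv2.polylines(T,[((pr(P)-[x0,y0]+.5)*8).astype(np.int32)],True,(0,0,255),1)
    print(n,x0,y0); out.append(T)
cv2.imwrite("pics/e1.png",np.hstack(out))
E
```

```text
[ 0.55978861 -0.07643679  0.20115925] [-0.00312279  0.99974889 -0.02157502  0.00518949] [-0.28275765  0.28868808 -0.01478135  1.25891239  0.0087138   1.33122953] 0.08575901401328821
scene 198 133
top 275 150
```

View pics/e1.png

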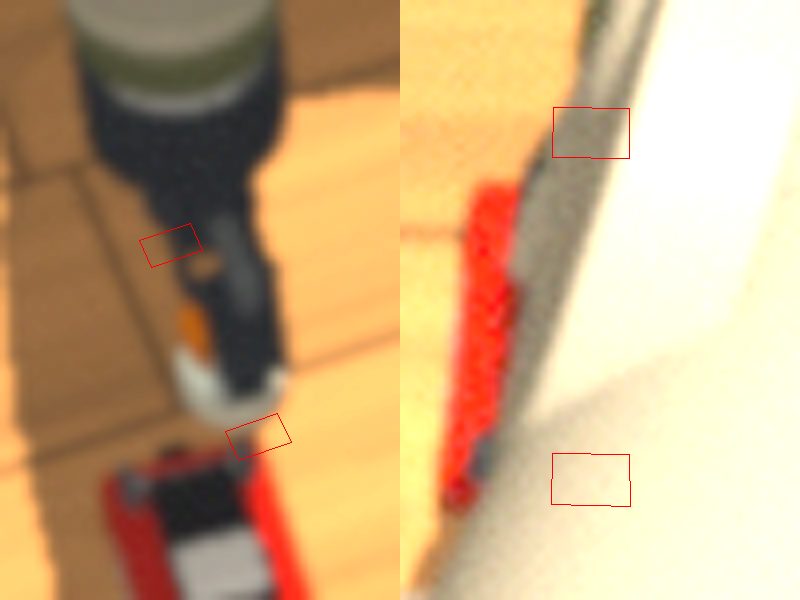

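The open-jaw view gives little: the near fingertip at (245,395) sits about 5 px above its prediction, and the arm hides it from the top camera. Once the tip is near the pad parallax is small, so I'll go back above the blue pad with the fingers shut, come down close and compare tip and pad in the picture.

Emit:
carry_out --moves '[-1,0,0,0,0,0,-2.5,-1,0.021,-0.05,0,0,0,0,-1,0.021,-0.05,0,0,0,0,-1,0.021,-0.05,0,0,0,0,-1,0.021,-0.048,0,0,0,0]'

```text
clock: 5.45
tcp_pos: [0.646, 0.1234, 0.203]
orientation: [-0.002, 1.0, -0.003, 0.005]
wrist_force: [0.1, 0.8, 0.4]
finger_gap: -0.0001
```

Emit:
carry_out --moves '[-1,0,0,0.03,0,0,0,-1,0,0,0.03,0,0,0,-1,0,0,0.025,0,0,0,-1,0,0,0.008,0,0,0,-1,0,0,0,0,0,0]'

```text
clock: 6.08
tcp_pos: [0.649, 0.1308, 0.1069]
orientation: [-0.003, 1.0, 0.002, 0.006]
wrist_force: [-0.2, -0.1, 0.3]
finger_gap: -0.0001
```

```bash
cat >v.py <<'E'
from h import *
import sys
# view: pics name, x,y raw centre scene, half size 20x30 ; scene only, two gains
nm,x,y=sys.argv[1],int(sys.argv[2]),int(sys.argv[3])
s=env.get_state(); o=s["tcp_pos"]; print(o,s["wrist_force"],s["orientation"])
im=env.read_camera("scene")[:,:,::-1]; K,R,t=cal("scene")
T=cv2.resize(im[y-30:y+30,x-40:x+40],(800,600),interpolation=cv2.INTER_CUBIC)
T=cv2.convertScaleAbs(T,alpha=2,beta=30)
q=cv2.projectPoints(np.array([o-[0,0,.011]]),R,t,K,None)[0].ravel()
cv2.circle(T,tuple(int(v) for v in (q-[x-40,y-30]+.5)*10),4,(0,0,255),-1)
cv2.imwrite(f"pics/{nm}.png",T)
E
python3 v.py f1 292 183
```

```text
[0.64895866 0.13081799 0.10685663] [-0.18745071 -0.07345789  0.30537949] [-0.00285234  0.99997551  0.00180296  0.00613145]
```

View pics/f1.png

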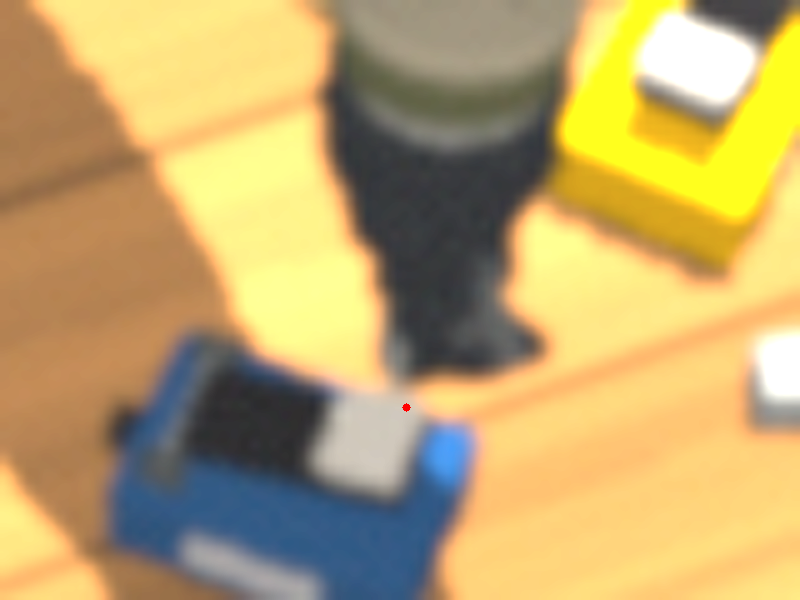

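The dark mass right of the tip is the near finger's knuckle. The tool axis carried down from the flange ring at (455,60) reaches (409,375), where the tips are, so the lateral position agrees with the TCP reading. Next I'll correct x and y and come down slowly, watching the force.

Emit:
carry_out --moves '[-1,-0.006,0.009,0,0,0,0,-1,0,0,0.006,0,0,0,-1,0,0,0.004,0,0,0,-1,0,0,0.003,0,0,0,-1,0,0,0,0,0,0]'

```text
clock: 6.75
tcp_pos: [0.645, 0.1206, 0.0968]
orientation: [-0.003, 1.0, 0.001, 0.009]
wrist_force: [-0.4, 0.0, 0.4]
finger_gap: 0.0
```

Emit:
carry_out --moves '[-1,0,0,0.003,0,0,0,-1,0,0,0.003,0,0,0,-1,0,0,0.003,0,0,0,-1,0,0,0.002,0,0,0,-1,0,0,0,0,0,0]'

```text
clock: 7.38
tcp_pos: [0.6452, 0.121, 0.0848]
orientation: [-0.003, 1.0, 0.001, 0.009]
wrist_force: [0.8, -0.1, -0.2]
finger_gap: 0.0002
```

Emit:
carry_out --moves '[-1,0,0,0.003,0,0,0,-1,0,0,0.003,0,0,0,-1,0,0,0.002,0,0,0,-1,0,0,0.002,0,0,0,-1,0,0,0,0,0,0]'

```text
clock: 8.0
tcp_pos: [0.6454, 0.1211, 0.0741]
orientation: [-0.003, 1.0, 0.001, 0.009]
wrist_force: [-0.3, -0.3, -0.1]
finger_gap: -0.0002
```

```bash
sed -i 's/alpha=2,beta=30/alpha=1.3,beta=15/' v.py; python3 v.py g1 292 183
```

```text
[0.64539705 0.12105786 0.07411579] [-0.2650289  -0.31552093 -0.08920083] [-0.0030242   0.99995343  0.00148708  0.00904276]
```

View pics/g1.png

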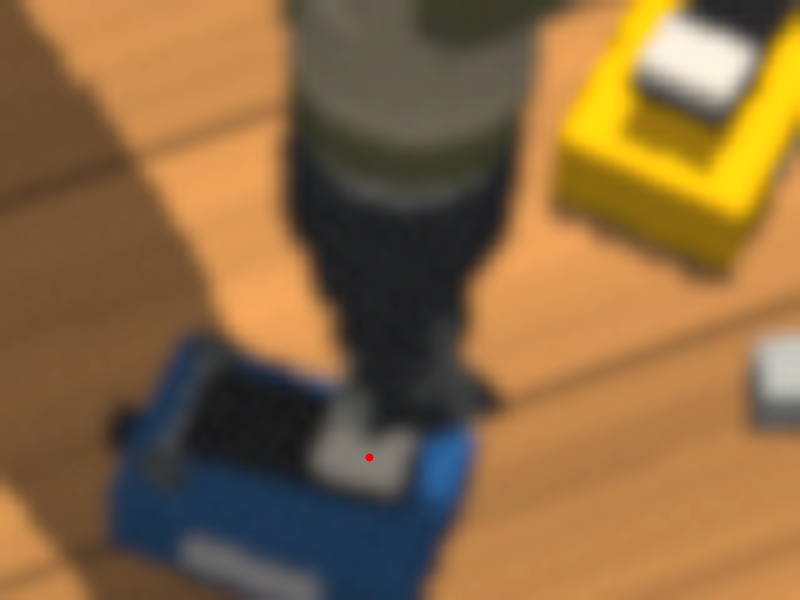

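The paddle hasn't moved and there's no force. The fingertip at (375,428) is right over the pad centre (366,430), so the real tip is about 20 mm higher than the reading and contact should come soon. I'll keep going down, watching the force.

Emit:
carry_out --moves '[-1,0,0,0.002,0,0,0,-1,0,0,0.002,0,0,0,-1,0,0,0.002,0,0,0,-1,0,0,0.001,0,0,0,-1,0,0,0,0,0,0]'

```text
clock: 8.68
tcp_pos: [0.6457, 0.1211, 0.0669]
orientation: [-0.003, 1.0, 0.001, 0.009]
wrist_force: [0.6, -1.1, 0.1]
finger_gap: 0.0003
```

Emit:
carry_out --moves '[-1,0,0,0.002,0,0,0,-1,0,0,0.002,0,0,0,-1,0,0,0.001,0,0,0,-1,0,0,0,0,0,0,-1,0,0,0,0,0,0]'

```text
clock: 9.3
tcp_pos: [0.6468, 0.1217, 0.0628]
orientation: [-0.004, 1.0, 0.002, 0.01]
wrist_force: [0.2, 0.9, 0.6]
finger_gap: -0.0001
```

```bash
python3 v.py g2 292 183; python3 - <<'E'
from h import *
a=cv2.imread("pics/g1.png").astype(int);b=cv2.imread("pics/g2.png").astype(int)
d=abs(a-b).max(2)>40; ys,xs=np.where(d); print(d.sum(), xs.min(),xs.max(),ys.min(),ys.max())
E
```

```text
[0.64679441 0.12173998 0.06276566] [0.15910074 0.94905388 0.58690668] [-0.00355251  0.99993747  0.00165493  0.0104737 ]
10838 250 588 0 480
```

View pics/g2.png

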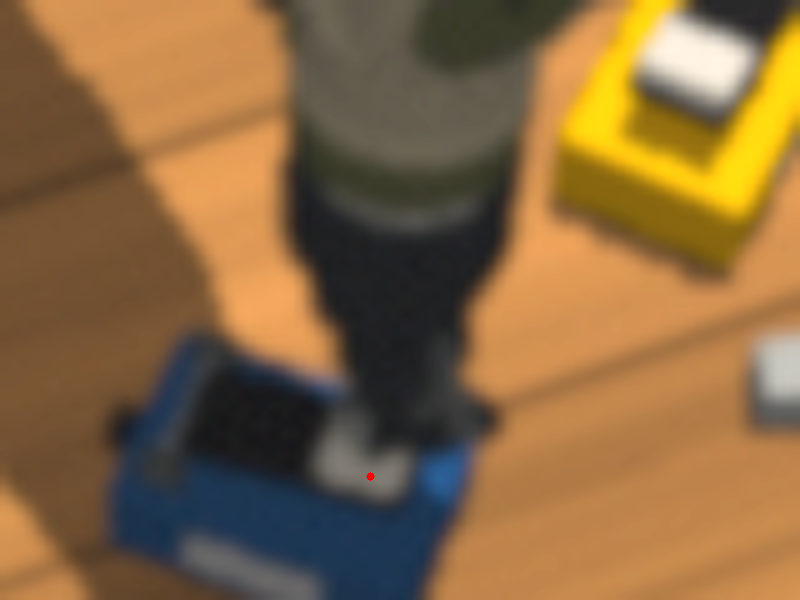

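Emit:
carry_out --moves '[-1,0,0,0.002,0,0,0,-1,0,0,0.002,0,0,0,-1,0,0,0.002,0,0,0,-1,0,0,0,0,0,0,-1,0,0,0,0,0,0]'

```text
clock: 9.98
tcp_pos: [0.6478, 0.1222, 0.0568]
orientation: [-0.004, 1.0, 0.002, 0.011]
wrist_force: [0.0, 1.0, 1.6]
finger_gap: 0.0
```

Emit:
carry_out --moves '[-1,-0.004,0,0.002,0,0,0,-1,0,0,0.002,0,0,0,-1,0,0,0,0,0,0,-1,0,0,0,0,0,0,-1,0,0,0,0,0,0]'

```text
clock: 10.6
tcp_pos: [0.6443, 0.1221, 0.053]
orientation: [-0.004, 1.0, 0.002, 0.012]
wrist_force: [1.7, 1.0, 1.8]
finger_gap: -0.0001
```

```bash
cat >f.py <<'E'
from h import *
F=[]
for i in range(4): im=env.read_camera("scene"); F.append(env.get_state()["wrist_force"])
print(np.mean(F,0).round(2),np.std(F,0).round(2),env.get_state()["tcp_pos"].round(4),env.get_state()["clock"])
E
python3 f.py
```

```text
[0.52 1.16 2.5 ] [0.41 0.34 0.35] [0.6443 0.1222 0.053 ] 10.8
```

Contact: Fz is 2.5 N at a TCP reading of 53 mm, so first touch was at about 57 mm and fully down should be near 38 mm. I'll keep going until the force climbs past 2–3 N.

Emit:
carry_out --moves '[-1,0,0,0.003,0,0,0,-1,0,0,0.003,0,0,0,-1,0,0,0.003,0,0,0,-1,0,0,0.002,0,0,0,-1,0,0,0,0,0,0]'

```text
clock: 11.42
tcp_pos: [0.6453, 0.1228, 0.0433]
orientation: [-0.004, 1.0, 0.002, 0.013]
wrist_force: [-0.9, 1.7, 7.5]
finger_gap: -0.0002
```

```bash
python3 f.py
```

```text
[-0.9   1.5   7.95] [0.41 0.51 0.61] [0.6452 0.1228 0.0434] 11.625
```

Force rose to 8 N, which fits the end stop with a tip offset of 30 mm, matching the image estimate. I'll lift and go over to yellow.

Emit:
carry_out --moves '[-1,0,0,-0.04,0,0,0,-1,0,0,-0.05,0,0,0,-1,-0.026,-0.044,0,0,0,0,-1,-0.026,-0.044,0,0,0,0,-1,-0.026,-0.044,0,0,0,0]'

```text
clock: 12.25
tcp_pos: [0.5609, 0.2503, 0.1297]
orientation: [-0.001, 1.0, -0.003, 0.008]
wrist_force: [0.7, 0.5, -0.5]
finger_gap: 0.0003
```

Emit:
carry_out --moves '[-1,-0.022,-0.042,0,0,0,0,-1,0,0,0.025,0,0,0,-1,0,0,0.02,0,0,0,-1,0,0,0,0,0,0,-1,0,0,0,0,0,0]'

```text
clock: 12.88
tcp_pos: [0.5323, 0.2938, 0.0795]
orientation: [0.003, 1.0, -0.0, 0.004]
wrist_force: [0.4, -0.7, -0.6]
finger_gap: 0.0
```

```bash
python3 - <<'E'
from h import *
for n,g in (("top",(218,161)),("scene",(289,195))):
    im=env.read_camera(n)[:,:,::-1]; c,a=pad(im,g); print(n,c,a,ray(n,c,.068))
    cv2.imwrite(f"pics/ab_{n}.png",im)
print(env.get_state()["tcp_pos"])
a=cv2.imread("pics/raw_scene.png");b=cv2.imread("pics/ab_scene.png")
cr=lambda i:cv2.resize(i[165:225,255:325],(350,300),interpolation=cv2.INTER_CUBIC)
cr2=lambda i:cv2.resize(i[120:180,290:360],(350,300),interpolation=cv2.INTER_CUBIC)
cv2.imwrite("pics/h1.png",np.vstack([np.hstack([cr(a),cr(b)]),np.hstack([cr2(a),cr2(b)])]))
E
```

```text
top [217.74452555 161.08029197] 137 [0.64471105 0.12532641 0.068     ]
scene [289.45833333 198.14583333] 48 [0.64878674 0.123074   0.068     ]
[0.53264867 0.29388102 0.07986306]
```

View pics/h1.png

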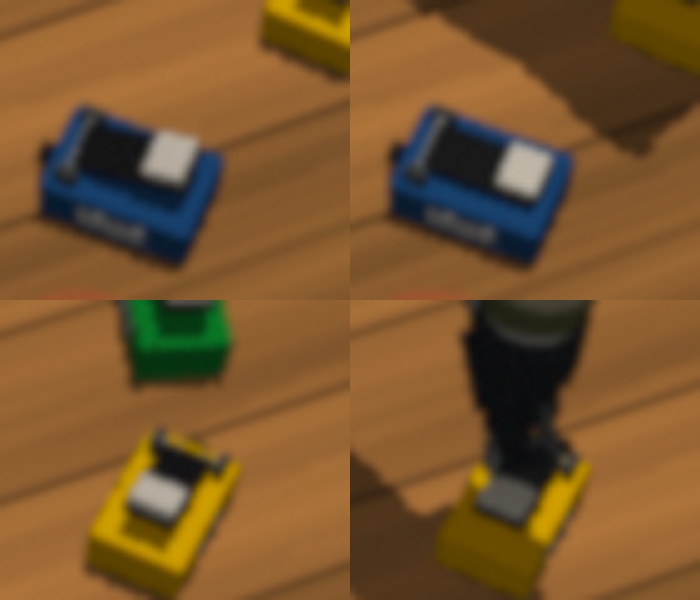

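Before/after crops show the blue paddle lying flat, with its pad about 3 px lower and the box in place. The yellow box is still raised. I'll shift 12 mm in x and press yellow to the same depth, 43 mm reading.

Emit:
carry_out --moves '[-1,0.012,-0.003,0,0,0,0,-1,0,0,0.006,0,0,0,-1,0,0,0.004,0,0,0,-1,0,0,0,0,0,0,-1,0,0,0,0,0,0]'

```text
clock: 13.6
tcp_pos: [0.5472, 0.2967, 0.0707]
orientation: [0.002, 1.0, -0.001, 0.005]
wrist_force: [-0.6, 0.1, 0.7]
finger_gap: 0.0001
```

Emit:
carry_out --moves '[-1,-0.001,0,0.003,0,0,0,-1,0,0,0.003,0,0,0,-1,0,0,0.003,0,0,0,-1,0,0,0.003,0,0,0,-1,0,0,0,0,0,0]'

```text
clock: 14.22
tcp_pos: [0.5472, 0.2963, 0.059]
orientation: [0.002, 1.0, -0.001, 0.007]
wrist_force: [-0.8, -0.4, 1.8]
finger_gap: -0.0004
```

Emit:
carry_out --moves '[-1,0,0,0.003,0,0,0,-1,0,0,0.003,0,0,0,-1,0,0,0.003,0,0,0,-1,0,0,0.002,0,0,0,-1,0,0,0,0,0,0]'

```text
clock: 14.85
tcp_pos: [0.5482, 0.2958, 0.0478]
orientation: [0.003, 1.0, -0.001, 0.007]
wrist_force: [0.2, -1.6, 3.3]
finger_gap: -0.0001
```

```bash
python3 f.py
```

```text
[ 0.69 -1.87  2.7 ] [0.39 0.42 0.18] [0.5483 0.2958 0.048 ] 15.05
```

Emit:
carry_out --moves '[-1,0,0,0.003,0,0,0,-1,0,0,0.002,0,0,0,-1,0,0,0,0,0,0,-1,0,0,0,0,0,0,-1,0,0,0,0,0,0]'

```text
clock: 15.68
tcp_pos: [0.5485, 0.2957, 0.0448]
orientation: [0.003, 1.0, -0.001, 0.008]
wrist_force: [-0.8, -2.1, 5.9]
finger_gap: -0.0
```

```bash
python3 f.py
```

```text
[-0.4  -2.56  5.52] [0.45 0.5  0.24] [0.5484 0.2958 0.0448] 15.875
```

Emit:
carry_out --moves '[-1,0,0,0.002,0,0,0,-1,0,0,0,0,0,0,-1,0,0,-0.04,0,0,0,-1,0,0,-0.055,0,0,0,-1,0,0.04,0,0,0,0]'

```text
clock: 16.5
tcp_pos: [0.5447, 0.2588, 0.1388]
orientation: [0.001, 1.0, 0.001, 0.006]
wrist_force: [0.4, -0.6, -0.9]
finger_gap: 0.0003
```

Emit:
carry_out --moves '[-1,0.006,0.055,0,0,0,0,-1,0.006,0.055,0,0,0,0,-1,0.006,0.055,0,0,0,0,-1,0.006,0.055,0,0,0,0,-1,0.006,0.055,0,0,0,0]'

```text
clock: 17.12
tcp_pos: [0.5745, -0.0179, 0.1368]
orientation: [-0.002, 1.0, 0.005, 0.005]
wrist_force: [0.2, 0.4, 0.5]
finger_gap: -0.0001
```

Emit:
carry_out --moves '[-1,0.007,0.036,0,0,0,0,-1,0.006,0.036,0,0,0,0,-1,0,0,0.03,0,0,0,-1,0,0,0.028,0,0,0,-1,0,0,0,0,0,0]'

```text
clock: 17.75
tcp_pos: [0.588, -0.0936, 0.0736]
orientation: [-0.006, 1.0, 0.002, 0.003]
wrist_force: [-0.3, -0.3, -1.1]
finger_gap: -0.0001
```

```bash
python3 - <<'E'
from h import *
for n,g in (("top",(151,197)),("scene",(321,160))):
    im=env.read_camera(n)[:,:,::-1]; c,a=pad(im,g); print(n,c,a,ray(n,c,.068)); cv2.imwrite(f"pics/ay_{n}.png",im)
print(env.get_state()["tcp_pos"])
a=cv2.imread("pics/raw_scene.png");b=cv2.imread("pics/ay_scene.png")
cr=lambda i:cv2.resize(i[120:180,290:360],(350,300),interpolation=cv2.INTER_CUBIC)
cr2=lambda i:cv2.resize(i[165:225,190:260],(350,300),interpolation=cv2.INTER_CUBIC)
cv2.imwrite("pics/i1.png",np.vstack([np.hstack([cr(a),cr(b)]),np.hstack([cr2(a),cr2(b)])]))
E
```

```text
top [153.50413223 196.73553719] 121 [0.54533999 0.29482642 0.068     ]
scene [320.5    161.4375] 32 [0.55081174 0.29359366 0.068     ]
[ 0.58982645 -0.09406473  0.07623747]
```

View pics/i1.png

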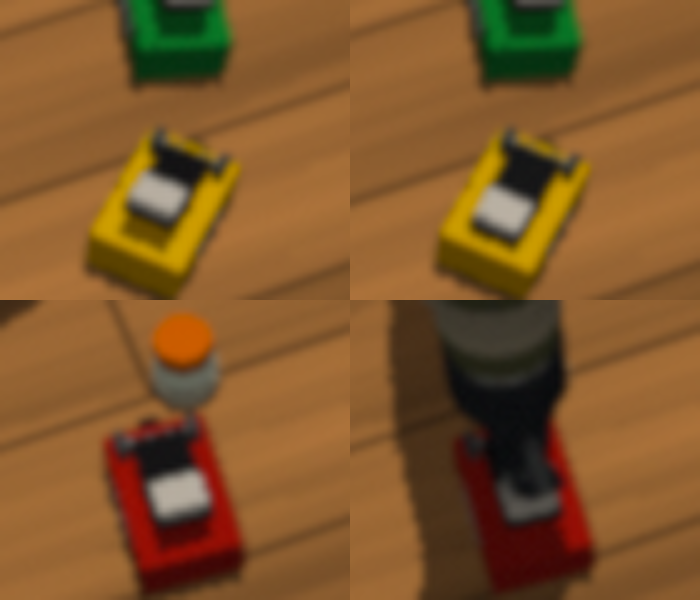

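Yellow lies flat and its box hasn't moved. The tip is over the red pad, with y about 4 mm off. Next I'll correct that and press red.

Emit:
carry_out --moves '[-1,0,-0.004,0.003,0,0,0,-1,0,0,0.004,0,0,0,-1,0,0,0.003,0,0,0,-1,0,0,0.003,0,0,0,-1,0,0,0.003,0,0,0]'

```text
clock: 18.48
tcp_pos: [0.5934, -0.0892, 0.0636]
orientation: [-0.004, 1.0, 0.004, 0.009]
wrist_force: [1.0, 0.1, 2.6]
finger_gap: -0.0001
```

Emit:
carry_out --moves '[-1,0,0,0.003,0,0,0,-1,0,0,0.003,0,0,0,-1,0,0,0.003,0,0,0,-1,0,0,0.002,0,0,0,-1,0,0,0,0,0,0]'

```text
clock: 19.1
tcp_pos: [0.5955, -0.0897, 0.0528]
orientation: [-0.004, 1.0, 0.004, 0.011]
wrist_force: [1.5, -0.6, 3.5]
finger_gap: 0.0002
```

```bash
python3 f.py
```

```text
[1.09 0.31 1.98] [0.46 0.42 0.23] [ 0.5954 -0.0896  0.053 ] 19.3
```

Emit:
carry_out --moves '[-1,-0.001,0,0.003,0,0,0,-1,0,0,0.003,0,0,0,-1,0,0,0.002,0,0,0,-1,0,0,0.002,0,0,0,-1,0,0,0,0,0,0]'

```text
clock: 19.92
tcp_pos: [0.5953, -0.0898, 0.0439]
orientation: [-0.004, 1.0, 0.004, 0.012]
wrist_force: [0.0, 1.4, 7.3]
finger_gap: 0.0001
```

```bash
python3 f.py
```

```text
[-0.61  0.38  6.76] [0.46 0.16 0.33] [ 0.5953 -0.0898  0.044 ] 20.125
```

Fz is 6.8 N, so red is at its end stop. I'll lift straight up, then back away to where the view is clear.

Emit:
carry_out --moves '[-1,0,0,-0.04,0,0,0,-1,0,0,-0.05,0,0,0,-1,0,0,-0.05,0,0,0,-1,-0.05,0.03,0,0,0,0,-1,-0.05,0.03,0,0,0,0]'

```text
clock: 20.75
tcp_pos: [0.4883, -0.1508, 0.1812]
orientation: [-0.004, 1.0, 0.006, 0.006]
wrist_force: [-0.0, -0.3, 0.6]
finger_gap: 0.0
```

Emit:
carry_out --moves '[-1,-0.03,0.055,0,0,0,0,-1,-0.02,0.055,0,0,0,0,-1,0,0.055,0,0,0,0,-1,0,0.055,0,0,0,0,-1,0,0,0,0,0,0]'

```text
clock: 21.38
tcp_pos: [0.4315, -0.3739, 0.1741]
orientation: [-0.008, 1.0, 0.005, 0.001]
wrist_force: [-0.2, 0.1, 0.1]
finger_gap: -0.0
```

```bash
python3 - <<'E'
from h import *
im=env.read_camera("scene")[:,:,::-1]; t=env.read_camera("top")[:,:,::-1]
for k,g in {"blue":(289,197),"yellow":(321,161),"red":(226,206),"grey":(165,208)}.items(): print(k,*pad(im,g))
s=env.get_state(); print(s["tcp_pos"],s["wrist_force"],s["clock"])
c=im[110:260,130:360]; cv2.imwrite("pics/final.png",cv2.resize(c,(800,522),interpolation=cv2.INTER_CUBIC))
E
```

```text
blue [289.44897959 198.06122449] 49
yellow [320.25714286 161.4       ] 35
red [225.97916667 206.33333333] 48
grey [164.925 208.075] 40
[ 0.431619   -0.37033412  0.17448883] [-0.71793732  0.55638397 -0.55695328] 21.475
```

The pad centroids settle it. Blue, yellow and red have dropped 2.7, 3.2 and 3.3 px, about what 16 mm gives, and grey hasn't moved. The tool is clear, so I'm handing in.

```bash
python3 -c "
from workcell import env
print(env.hand_in())"
```

```text
the job is handed in; nothing more can be done
None
```

I pressed the blue, yellow and red pads in that order with shut fingertips, backed the tool clear, and handed in at about 21.5 s of the 43 s allowed.

- **Presses:** I pressed each pad until the force rose past the 2–3 N at which the paddle moves. The last readings were about 8 N on blue and 7 N on red. Yellow read 5.5 N, and I then pressed it a further 2 mm.
- **Last check:** in the scene camera, the blue, yellow and red pads sit 2.7, 3.2 and 3.3 px lower than at the start, which fits the paddles being fully down. The grey pad moved only 0.1 px. Enlarged crops after each press showed blue and yellow lying flat, with their boxes where they were.
- **Not seen by eye:** the viewer had reached its 12-picture limit, so I couldn't view the final picture. For red, and for grey staying raised, I have only the pad measurements, plus the force for red. I didn't measure the bystander items again.
- **Disagreement:** the fingertips really stood about 30 mm higher than the TCP reading and the stated 11 mm fingertip distance imply. I set the depths from contact force and the pictures instead; x and y agreed to within several mm.

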